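Open the roast-log laptop and put a sample on the scale

TASK

Get the roast log ready for weighing a sample: raise the half-shut laptop screen to 110 degrees from the keyboard, then wake the laptop with a tap on its space bar. Stand the tall sample tin upright on the scale's steel pan, setting it down gently with its whole foot on the pan, without shoving or knocking over the two short tins. Let go of everything and leave the screen at 110 degrees.

Things in the scene. Friction and masses are not known exactly. Their poses are not given: they have to be found in the camera images.
- laptop: Grey notebook computer standing fast on the bench (it does not slide), 215 deep (x) x 300 wide (y) x 22 mm high to the top of the keyboard deck. Origin: centre of its underside on the bench. x points from the front (palm rest, towards the robot) to the hinge side at the back, y to the left, z up.
- screen (a joint): Angle of the laptop's screen lid in rad: 0 shut flat on the keyboard, growing as the front edge rises; 1.92 is 110 degrees, a little leant back past upright. Stop at 2.6. It starts half shut, 0.45 to 0.85. The hinge is stiff: the lid stays where it is left, and raising it takes about 3 to 7 N at the free edge. The lid weighs 0.4 kg.
- screen_hinge (a point): Middle of the lid's hinge axis, which runs along the laptop's y; 95 mm behind the laptop's origin and 31 mm above the bench. Axes as the laptop's.
- screen_edge (a point): Middle of the lid's free edge, half-way through its thickness, 205 mm from the hinge axis. The lid is a flat panel 300 mm wide and 10 mm thick; its inner (display) face lies 4 mm from the plane through the hinge axis, on the keyboard side. Turns with the lid: x points from the free edge to the hinge, z out of the lid's back.
- spacebar (a joint): Travel of the space bar in m: 0 up, 0.0035 fully down. Springs back; it starts to move at about 1.6 N and is fully down at about 3.2 N. A tap to 0.0025 or more counts.
- spacebar_top (a point): Centre of the top of the space bar, the one long key (108 mm along y, 16.5 mm deep) in the middle of the row nearest the palm rest, 18.5 mm in front of the laptop's origin. Its top is 27 mm above the bench, 5 mm above the deck; the other keys stand 3 mm above the deck. Axes as the laptop's.
- scale: Flat black bench scale, 170 deep (x) x 130 wide (y) mm, standing fast; a square steel pan 120 (x) x 122 (y) mm, its top 30 mm above the bench, and a small dark display in front of the pan. Origin: centre of its underside.
- pan_centre (a point): Centre of the top of the scale's steel pan, 20 mm behind the scale's origin, 30 mm up. Axes as the scale's.
- tall_tin: The tall closed round sample tin of plain aluminium with a paper band, 54 mm diameter, 100 mm high, 0.17 to 0.34 kg, loose on the bench. Origin: centre of its foot; z up its axis.
- short_tin_a: Short closed tin like it, 54 mm diameter, 45 mm high, loose; to be left alone. Origin: centre of its foot; z up its axis.
- short_tin_b: Another short tin, 54 mm diameter, 45 mm high, loose; to be left alone. Origin: centre of its foot; z up its axis.
Things that resemble listed ones, but are neither listed nor needed, are in the scene too. Leave any green look-alike of the tall_tin alone. What is shaped like the scale but blue is not meant.

How it is judged (in metres and radians):
On the way, in this order (a step that is already met when the one before it is completed fails the run):
1. the screen stands still at 110 degrees, 7 either way (value of joint screen between 1.798 and 2.042 rad and velocity of joint screen between -0.05 and 0.05 rad/s), for 0.2 s.
2. the space bar is pressed down at least 2.5 mm (value of joint spacebar above 0.0025 m), for 0.02 s.
At the end, for the whole second after the job is handed in: The screen stands at 110 degrees (7 degrees either way), the space bar is up again, and the tall tin stands upright and at rest on the scale's pan, its foot wholly on the pan (its axis within 35 mm of the pan's centre along each side of the pan) (value of joint screen between 1.798 and 2.042 rad and value of joint spacebar below 0.001 m and x of tall_tin in the frame of pan_centre between -0.035 and 0.035 m and y of tall_tin in the frame of pan_centre between -0.035 and 0.035 m and z of tall_tin in the frame of pan_centre between -0.004 and 0.004 m and angle between tall_tin's own z axis and vertical below 0.1 rad and linear speed of tall_tin below 0.02 m/s); the robot touches nothing.
It fails at once if a short tin is knocked over or shoved more than 30 mm (distance of any of short_tin_a, short_tin_b from where it was at the start of the episode above 0.03 m or angle between any of short_tin_a, short_tin_b's own z axis and vertical above 0.6 rad).
It fails at once if the tall tin is dropped or banged on the scale (more than 60 N between them) (contact force between tall_tin and scale above 60 N).
It also fails if it takes over 72 s, if anything falls off the work surface, if the arm or the gripper's body presses on something with over 40 N, if the wrist force passes 120 N, or if a joint passes its speed limit or range.

ROBOT

A 6-joint arm with a two-finger parallel gripper is mounted at the origin on the work surface. World frame = base frame: x ahead of the robot, y to its left, z up, the work surface at z = 0. Lengths are in mm, angles in rad, forces in N, time in s.
With the tool pointing down it reaches from about 300 to 775 mm from the base axis. Payload 14.6 kg.
Tool frame: the origin (TCP) lies on the centre line of the jaws, within the pads' length; the fingertips stand 8 mm ahead of it and the grasp point (between the pads) lies 11 mm behind it; z points along the fingers, y is the direction in which the jaws open and shut (so a half turn about z gives the same grasp; the last joint's range is limited). The gripper opens to 94 mm and grips with 3 to 60 N. Pads are 16 mm wide; open, the fingers measure 119 mm over their backs; the gripper's body (75 mm by 177 mm) begins 78 mm behind the grasp point.
Start: joints at [-1.311, 0.3, 1.521, -0, 1.321, -0.067], TCP at [176.551, -520.883, 213.446] pointing down, gripper open.
Joint ranges: [-3.03, 3.03], [-0.79, 2.21], [0.23, 2.52], [-1.04, 4.18], [0, 3.07], [-2.55, 2.55]. Speed limits (rad/s): [2.22, 2.22, 2.57, 3.14, 3.14, 3.14].

INTERFACE

Orientations are given as [roll, pitch, yaw] about the fixed x, y, z axes, in that order (R = Rz(yaw) Ry(pitch) Rx(roll)).
In Python, from cell import read_state, cams, manip gives the robot as it stands.
- The arm moves only by the shell command python3 -m handwheel 'ROWS' [OPENING] [FORCE]. ROWS is JSON, a list of rows, each a list of 4 numbers: the shift along the tool's x, y, z in m, then the turn about the tool's z in degrees. In form: [[dx, dy, dz, turn], ...]. A call has 1 to 5 rows; each row is the pose to reach, as a shift and turn from the pose measured when the call began, along the tool's axes at that moment; what a row does not reach only later rows make up. A row lasts 1/8 s, in which the tool goes at most 62.5 mm and 10.7 degrees, less where a joint would pass 70% of its speed; a pose out of reach is approached as far as the arm can. A call with a gripper value outside its range is refused whole. OPENING is the closure, from 0 (fully open) to 1 (shut), set as the call begins (- or left out, the last holds). The fingers move at their own pace and stop on an object; FORCE is the grip in N (left out, the last holds). Time passes only in rows, so rows that repeat a pose let the fingers close. It gives the time, the measured TCP pose, the force and the opening at its end, in the units of the state.
- read_state(): the state, without advancing time (a new reading comes with each control period).
- cams.camera(name): name is "scene" or "top" or "wrist"; returns the picture (420x560x3 uint8, red, green, blue); there is no depth.
- cams.get_calibration(name): a dict with "vertical_fov" (degrees; the focal length in pixels is half the picture's height over the tangent of half this angle, whatever the lens; pixels are square), "cx", "cy" (the principal point, pixels), "dist_coeffs" ([k1, k2, p1, p2, k3] as OpenCV has them; the pictures are not rectified), "R" (3x3) and "t" (3): a world point X has camera coordinates R X + t. Camera axes: x right, y down, z forward; pixel columns grow to the right and rows downward; lengths in mm; the calibration is good to about 2 mm. A picture is of the moment at which its call begins: read the wrist's pose just before it. get_calibration takes no time and is no camera call; for the wrist camera it gives the pose at the moment of the call.
- manip.sign_off(): hands the job in, once; it reports no verdict.
The state is a dict: "clock": time; "joints": joint angles; "qd": joint speeds; "effort": joint torques, N m; "eef_pos": TCP position; "eef_rot": TCP orientation; "wrist_force": force on the tool from outside, world axes, zero at the start; "moment": the same for the moment, N m; "finger_gap": finger opening in mm.
Only numpy, scipy, OpenCV 4.12 (cv2) and the standard library are available. Lean on these libraries where they do the work, as an engineer would, in place of code of your own. Each camera call takes 0.05 s, during which the arm holds its last target. There are 200 camera calls.

## Working session

There is one attempt and no reset: what is moved stays moved. The work goes in short steps, Python scripts to look and compute and a shell command to move; the robot and the scene stay as the last step left them, time stands still between calls to the robot, and variables do not carry over. Pictures are saved under pics/ and viewed, about 8 in all and at most 12, crops included, and the job is handed in when it is done.

```bash
mkdir -p pics; ls
python3 - <<'E'
from cell import read_state, cams
import cv2,numpy as np
print(read_state())
for n in ("scene","top"):
    im=cams.camera(n); cv2.imwrite(f"pics/{n}0.png",cv2.resize(im[:,:,::-1],None,fx=1.4,fy=1.4,interpolation=cv2.INTER_CUBIC)); c=cams.get_calibration(n); print(n,c)
print(cams.get_calibration("wrist"))
E
```

```text
pics
{'clock': 0.0, 'joints': array([-1.31059711e+00,  3.00485438e-01,  1.52159207e+00, -1.03996182e-05,
        1.32068024e+00, -6.66062232e-02]), 'qd': array([ 0.00026729,  0.00114152,  0.00011334,  0.00026625,  0.00224644,
       -0.00134683]), 'effort': array([ 1.70137955e-03, -5.31800365e+01, -3.52734625e+01,  7.08798040e-02,
        2.44703132e-02, -1.32747095e-04]), 'eef_pos': array([ 176.48664249, -520.64729443,  212.87380854]), 'eef_rot': array([-3.14042947e+00, -6.74944214e-05,  3.26807981e-01]), 'wrist_force': array([-0.10684743,  0.55480803, -0.17542951]), 'moment': array([-0.02212724,  0.04190606,  0.00772119]), 'finger_gap': 93.85533469314113}
scene {'vertical_fov': 48.86386918382652, 'cx': 285.2506016583445, 'cy': 208.25114724924532, 'dist_coeffs': array([0.04768381, 0.        , 0.        , 0.        , 0.        ]), 'R': array([[ 0.64141732,  0.7671782 , -0.00463024],
       [ 0.65187962, -0.54818164, -0.52397505],
       [-0.40452045,  0.33306831, -0.85172103]]), 't': array([-397.14693998, -263.84474303, 1872.67980581])}
top {'vertical_fov': 48.42619665519355, 'cx': 280.2320576206469, 'cy': 209.09003486489925, 'dist_coeffs': array([0.02569074, 0.        , 0.        , 0.        , 0.        ]), 'R': array([[ 0.0046702 , -0.9998744 ,  0.01514495],
       [-0.99289812, -0.00643696, -0.11879344],
       [ 0.118876  , -0.0144826 , -0.99280348]]), 't': array([  86.23066562,  514.72599621, 1445.62430714])}
{'vertical_fov': 66.45563957407526, 'cx': 277.7445027688458, 'cy': 209.62564072195093, 'dist_coeffs': array([-0.02765477,  0.        ,  0.        ,  0.        ,  0.        ]), 'R': array([[ 0.32198056, -0.9467456 , -0.00113331],
       [-0.91161073, -0.31035412,  0.26952959],
       [-0.25552768, -0.08575015, -0.96299144]]), 't': array([-550.06237183,  -29.37979607,  391.67447483])}
```

View pics/top0.png

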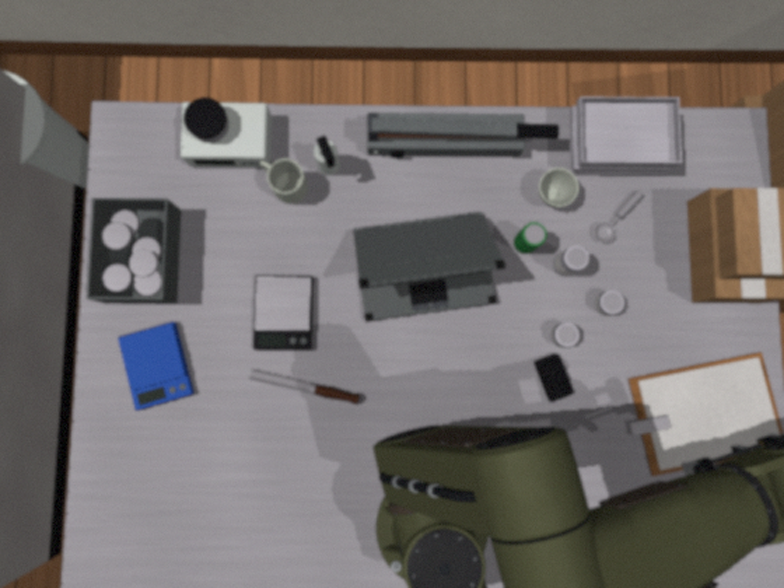

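View pics/scene0.png

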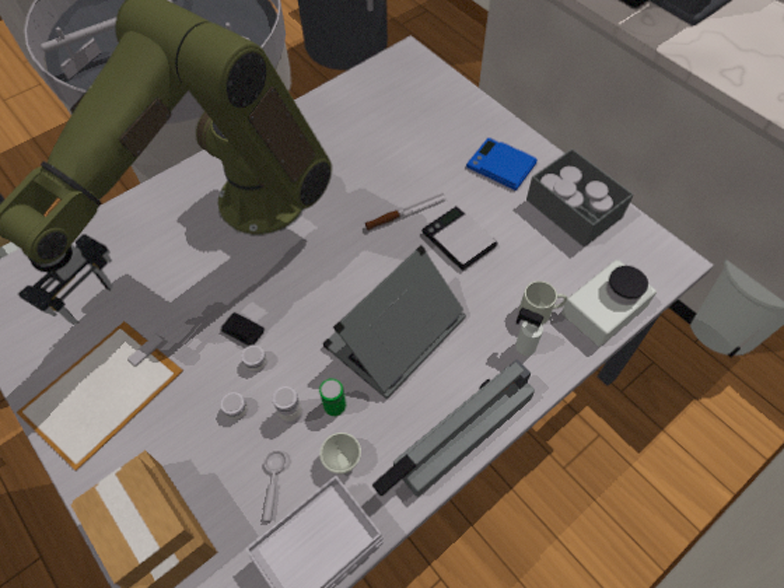

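```bash
cat > h.py <<'E'
import numpy as np, cv2
from cell import read_state, cams
from scipy.spatial.transform import Rotation as Ro
def K(c):
    f=210/np.tan(np.radians(c["vertical_fov"]/2)); return np.array([[f,0,c["cx"]],[0,f,c["cy"]],[0,0,1]])
def cal(n): return n if isinstance(n,dict) else cams.get_calibration(n)
def ray(n,p):
    c=cal(n); u=cv2.undistortPoints(np.array([[p]],float),K(c),np.array(c["dist_coeffs"]))[0,0]
    R=np.array(c["R"]); return -R.T@np.array(c["t"]), R.T@np.array([u[0],u[1],1])
def onz(n,p,z):
    o,d=ray(n,p); return o+d*(z-o[2])/d[2]
def tri(obs):
    A=np.zeros((3,3));b=np.zeros(3)
    for n,p in obs:
        o,d=ray(n,p); d=d/np.linalg.norm(d); M=np.eye(3)-np.outer(d,d); A+=M;b+=M@o
    return np.linalg.solve(A,b)
def proj(n,X):
    c=cal(n); return cv2.projectPoints(np.atleast_2d(np.array(X,float)),cv2.Rodrigues(np.array(c["R"]))[0],np.array(c["t"]),K(c),np.array(c["dist_coeffs"]))[0][:,0]
def crop(n,x0,y0,x1,y1,s,name):
    im=cams.camera(n)[y0:y1,x0:x1,::-1]; cv2.imwrite(f"pics/{name}.png",cv2.resize(im,None,fx=s,fy=s,interpolation=cv2.INTER_CUBIC))
def totool(X,st=None):
    st=st or read_state(); R=Ro.from_euler("xyz",st["eef_rot"]).as_matrix(); return R.T@(np.array(X)-st["eef_pos"])
E
python3 - <<'E'
from h import *
crop("top",170,140,460,260,2.7,"topc")
crop("scene",150,140,360,300,3.6,"scenec")
E
```

```text
(no output)
```

View pics/topc.png

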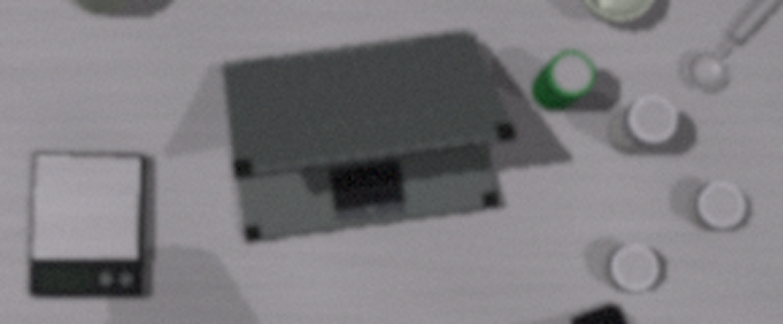

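View pics/scenec.png

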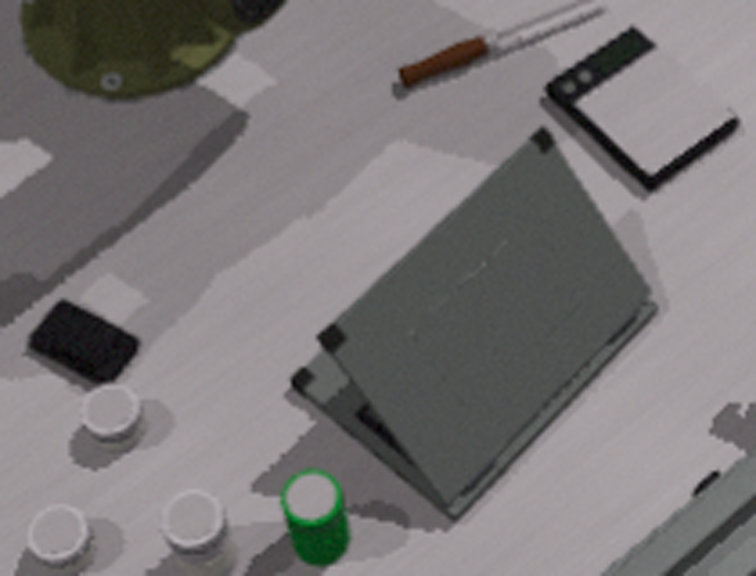

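The top crop shows four tins: green (572,73), plain (655,119), (721,205) and (636,267). Only the plain tin at (655,119), scene crop (193,520), shows a tall side. It looks like the tall tin, and the heights below check that. The black scale is at (88,222), and the laptop's front corners are at (248,239) and (501,205).

Run:
```python
from h import *
T=lambda x,y:(170+x/2.7,140+y/2.7); S=lambda x,y:(150+x/3.6,140+y/3.6)
np.set_printoptions(precision=1,suppress=True)
for nm,a,b in [("tall",(655,119),(195,517)),("short1",(721,205),(60,533)),("short2",(636,267),(111,408)),("green",(573,73),(312,497))]:
    print(nm,tri([("top",T(*a)),("scene",S(*b))]),onz("top",T(*a),100),onz("top",T(*a),45))
fl=onz("top",T(247,241),18);fr=onz("top",T(504,207),18);print("front",fl,fr,np.linalg.norm(fl-fr))
d=(fl-fr);d/=np.linalg.norm(d);yaw=np.arctan2(-d[0],d[1]);x=np.array([np.cos(yaw),np.sin(yaw),0])
o=(fl+fr)/2;o[2]=0;o=o+x*107.5;print("yaw",yaw,"origin",o)
h=o+95*x;h[2]=31;print("hinge",h,"space",o-18.5*x)
# hinge corner check
L=tri([("top",T(237,174)),("scene",S(545,128))]);Rr=tri([("top",T(517,137)),("scene",S(322,338))])
e=(L+Rr)/2;v=h-e;print("edge",L,Rr,np.linalg.norm(L-Rr),"len",np.linalg.norm(v),"ang",np.arctan2(e[2]-31,v[:2]@x[:2]))
P=[onz("top",T(*p),30) for p in ((34,155),(140,153),(141,261),(31,260))]
print("pan",P,sum(P)/4, np.linalg.norm(P[0]-P[1]),np.linalg.norm(P[1]-P[2]))
```

```text
tall [ 587.1 -308.    99.6] [ 584.9 -311.3  100. ] [ 594.6 -327.9   45. ]
short1 [ 496.  -401.1   39.6] [ 488.2 -382.1  100. ] [ 494.1 -401.5   45. ]
short2 [ 423.1 -298.6   45. ] [ 418.5 -285.4  100. ] [ 421.6 -301.    45. ]
green [ 638.5 -218.1   99.4] [ 637.  -220.1  100. ] [ 648.7 -233.2   45. ]
front [451. 148.  18.] [ 492.9 -154.7   18. ] 305.6086199121059
yaw 0.13784662444739695 origin [578.4  11.4   0. ]
hinge [672.5  24.5  31. ] space [560.1   8.9   0. ]
edge [511.4 158.  178. ] [ 553.8 -137.7  175.2] 298.69172899133235 len 202.46502375560254 ang 0.8029700238241255
pan [array([549.4, 397.4,  30. ]), array([552.6, 273.9,  30. ]), array([426.1, 270.3,  30. ]), array([426.6, 397.3,  30. ])] [488.7 334.7  30. ] 123.53382886563902 126.54587346395
```

```bash
cat >> h.py <<'E'
HG=np.array([672.5,24.5,0]);YW=0.138
def lap(x,z,y=0): # x,y relative to hinge in laptop axes
    c,s=np.cos(YW),np.sin(YW); return HG+np.array([c*x-s*y,s*x+c*y,z])
E
python3 -c "
from h import *
print(totool(lap(-180,213)))"
```

```text
[ 4.67957249e+02 -3.90957850e+02  4.31214977e-01]
```

```bash
python3 -m handwheel '[[0.06,-0.05,0,10.8],[0.12,-0.1,0,10.8],[0.17,-0.14,0,10.8],[0.22,-0.18,0,10.8],[0.26,-0.22,0,10.8]]' 1 20; python3 -c "
from h import *
print(totool(lap(-180,213)), totool(lap(-180,163)))"
```

```text
clock: 0.82
eef_pos: [339.1, -252.2, 213.3]
eef_rot: [-3.141, -0.0, 0.138]
wrist_force: [0.7, -0.6, -0.4]
finger_gap: 47.5
[ 188.28864783 -228.24373237    0.47546898] [ 188.27679506 -228.22194055   50.47546283]
```

```bash
python3 -m handwheel '[[0.04,-0.048,0,0],[0.08,-0.096,0,0],[0.12,-0.144,0,0],[0.155,-0.19,0,0],[0.188,-0.228,0,0]]'; python3 -m handwheel '[[0,0,0,0],[0,0,0.05,0],[0,0,0.05,0]]';  python3 - <<'E'
from h import *
print(totool(lap(-160,163)))
a=cams.camera("scene")[140:300,150:360,::-1];b=cams.camera("top")[120:260,200:400,::-1]
cv2.imwrite("pics/p5.png",np.hstack([cv2.resize(a,(420,320)),cv2.resize(b,(380,320))]))
E
```

```text
clock: 1.45
eef_pos: [494.6, 1.6, 213.5]
eef_rot: [-3.141, -0.0, 0.139]
wrist_force: [-0.2, -0.4, 0.4]
finger_gap: 0.6
clock: 1.82
eef_pos: [492.8, 1.2, 161.2]
eef_rot: [-3.14, 0.006, 0.139]
wrist_force: [-0.1, 0.0, 0.7]
finger_gap: 0.7
[21.21968441  1.65597314 -1.96929351]
```

View pics/p5.png

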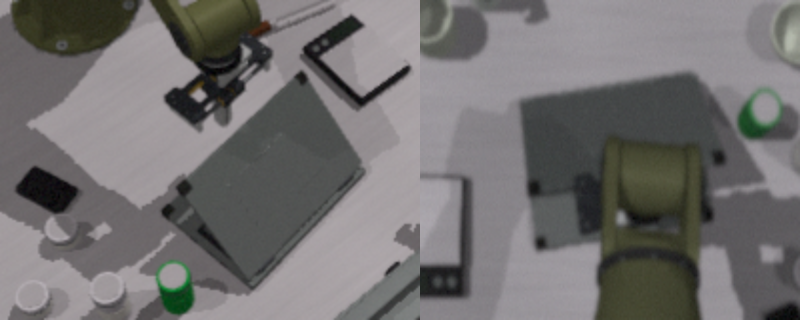

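The gripper now stands in front of the middle of the lid's free edge, clear of it (left pane around (225,85)). Next I push the edge up and back along its arc.

```bash
python3 -m handwheel '[[0.02,0,-0.003,0],[0.035,0,-0.01,0],[0.05,0,-0.02,0],[0.065,0,-0.029,0],[0.08,0,-0.037,0]]';python3 -c "
from h import *
s=read_state();print(s['wrist_force'],totool(lap(0,213)))"
```

```text
clock: 2.55
eef_pos: [574.1, 11.5, 205.2]
eef_rot: [3.141, -0.002, 0.138]
wrist_force: [-9.9, -0.2, 6.9]
finger_gap: 0.1
[-9.86957858 -0.22560432  6.91595742] [99.3105621   0.59683304 -7.63480299]
```

```bash
python3 -m handwheel '[[0.015,0,-0.006,0],[0.03,0,-0.008,0],[0.045,0,-0.010,0],[0.06,0,-0.010,0],[0.075,0,-0.010,0]]';python3 -m handwheel '[[0.015,0,0,0],[0.03,0,0,0],[0.045,0,0,0]]';python3 - <<'E'
from h import *
s=read_state();print(s['wrist_force'],totool(lap(0,213)))
a=cams.camera("scene")[110:300,150:360,::-1];cv2.imwrite("pics/p6.png",cv2.resize(a,None,fx=3,fy=3,interpolation=cv2.INTER_CUBIC))
E
```

```text
clock: 3.18
eef_pos: [648.8, 21.1, 218.4]
eef_rot: [3.141, -0.004, 0.137]
wrist_force: [-5.2, 0.2, 4.1]
finger_gap: 0.4
clock: 3.55
eef_pos: [693.3, 26.6, 220.4]
eef_rot: [3.141, -0.003, 0.136]
wrist_force: [-5.2, -0.0, -2.1]
finger_gap: 0.5
[-5.15718541 -0.03752833 -2.11207603] [-20.90298117  -0.73598133   7.32414976]
```

View pics/p6.png

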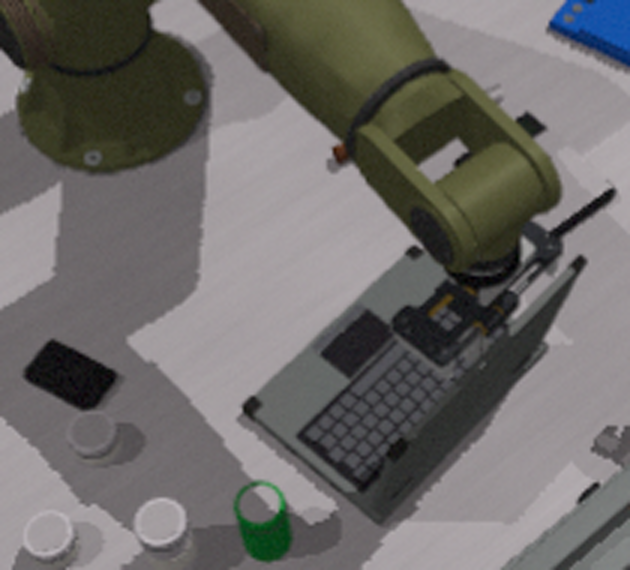

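```bash
python3 -m handwheel '[[0.012,0,0.004,0],[0.024,0,0.006,0],[0.033,0,0.007,0],[0.033,0,0.007,0]]';python3 - <<'E'
from h import *
s=read_state();print(s['wrist_force'],totool(lap(0,213)))
a=cams.camera("scene")[170:310,230:360,::-1];b=cams.camera("top")[110:250,230:380,::-1]
cv2.imwrite("pics/p7.png",np.hstack([cv2.resize(i,None,fx=2.8,fy=2.8,interpolation=cv2.INTER_CUBIC) for i in (a,b)]))
E
```

```text
clock: 4.1
eef_pos: [727.3, 30.8, 214.8]
eef_rot: [3.14, -0.005, 0.136]
wrist_force: [-1.7, -0.6, -0.0]
finger_gap: 0.3
[-1.67296261 -0.55426289 -0.04781507] [-55.14662387  -1.18608106   1.45685787]
```

View pics/p7.png

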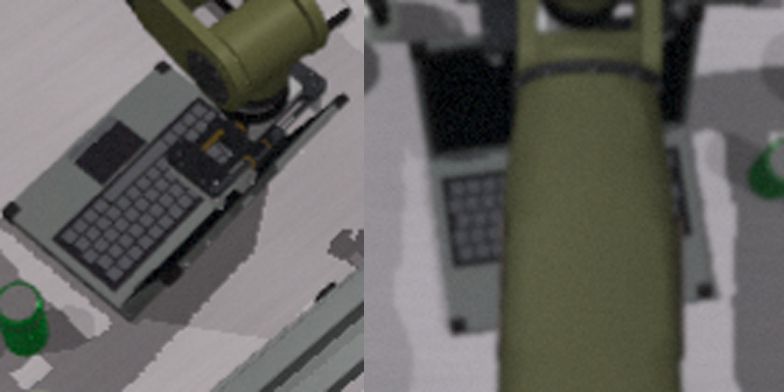

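Run:
```python
from h import *
np.set_printoptions(precision=0,suppress=True)
for th in (1.75,1.85,1.92,2.0,2.1):
    o=[]
    for y in (150,-150):
      for off in(-4,6):
        r=205; X=lap(-r*np.cos(th)+off*np.sin(th),31+r*np.sin(th)+off*np.cos(th),y)
        o+=[(proj("scene",X)[0]-[230,170])*2.8,(proj("top",X)[0]-[230,110])*2.8-[-364,0]]
    print(th,*o)
```

```text
1.75 [312.  74.] [419.  82.] [319.  80.] [418.  72.] [131. 254.] [719.  44.] [138. 261.] [717.  35.]
1.85 [326.  86.] [417.  63.] [332.  92.] [416.  55.] [145. 268.] [715.  25.] [152. 275.] [713.  17.]
1.92 [335.  95.] [415.  51.] [341. 101.] [414.  43.] [155. 278.] [712.  14.] [162. 285.] [710.   6.]
2.0 [345. 105.] [414.  38.] [351. 112.] [413.  31.] [166. 289.] [709.   1.] [173. 296.] [707.  -6.]
2.1 [357. 119.] [412.  23.] [363. 126.] [411.  17.] [179. 304.] [705. -14.] [186. 311.] [702. -20.]
```

The left lid corner is at (347,97) in the scene pane and (412,42) in the top pane. Both fit 1.92 to 1.97 rad, and the finger position gives about 111°. I hold, retract, and move over the space bar.

```bash
python3 -m handwheel '[[0,0,0,0],[0,0,0,0],[0,0,0,0],[-0.02,0,0,0],[-0.06,0,0,0]]';python3 -m handwheel '[[-0.05,0,0,0],[-0.1,0,0.02,0],[-0.111,0,0.07,0],[-0.111,0,0.12,0],[-0.111,0,0.12,0]]'
python3 - <<'E'
from h import *
s=read_state();print(s['wrist_force'],totool(lap(-113.5,35)))
c=cams.get_calibration("wrist");im=cams.camera("wrist")
print(proj(c,[lap(-113.5,27),lap(-113.5,27,54),lap(-113.5,27,-54)]))
cv2.imwrite("pics/p8.png",cv2.resize(im[:,:,::-1],None,fx=1.4,fy=1.4))
E
```

```text
clock: 4.82
eef_pos: [667.2, 22.8, 213.5]
eef_rot: [3.14, -0.005, 0.136]
wrist_force: [0.9, -0.5, 0.7]
finger_gap: 0.9
clock: 5.45
eef_pos: [556.2, 7.7, 90.5]
eef_rot: [3.141, 0.0, 0.136]
wrist_force: [0.0, -0.3, 0.6]
finger_gap: 0.6
[ 0.01379244 -0.28947224  0.63875158] [ 4.0421672  -0.65972767 55.52011403]
[[276.06856077 219.77225176]
 [205.88083964 219.81193019]
 [346.27984701 219.70557346]]
```

View pics/p8.png

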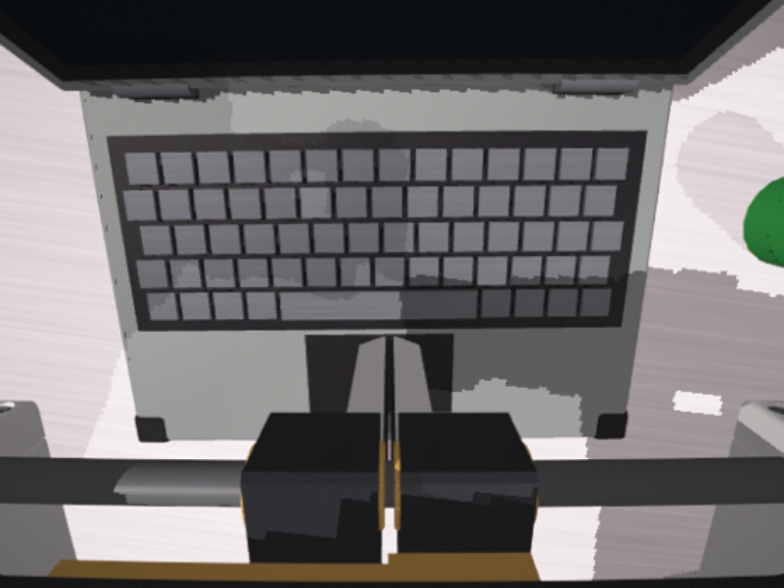

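The space bar is at (280–478, 305), within 3 mm of the prediction. Now I tap it.

```bash
python3 -m handwheel '[[0.003,0,0.03,0],[0.003,0,0.05,0],[0.003,0,0.056,0],[0.003,0,0.058,0],[0.003,0,0.0595,0]]'
```

```text
clock: 6.12
eef_pos: [561.7, 8.0, 34.9]
eef_rot: [3.14, -0.006, 0.136]
wrist_force: [1.6, 1.6, 2.5]
finger_gap: 0.3
```

```bash
python3 -m handwheel '[[0,0,0.003,0],[0,0,0.004,0],[0,0,0.004,0]]'
```

```text
clock: 6.5
eef_pos: [562.1, 8.0, 31.7]
eef_rot: [3.14, -0.007, 0.136]
wrist_force: [-2.7, 0.6, 8.7]
finger_gap: 0.3
```

```bash
python3 -m handwheel '[[0,0,-0.01,0],[-0.005,0,-0.01,0],[-0.005,0,-0.002,0],[-0.005,0,0.001,0],[-0.005,0,0.001,0]]';python3 -m handwheel '[[0,0,-0.04,0],[0,0,-0.09,0],[0,0,-0.13,0],[0,0,-0.17,0],[0,0,-0.19,0]]' 0
python3 - <<'E'
from h import *
s=read_state()
print(totool([587,-309,s['eef_pos'][2]]),s['eef_pos'])
E
```

```text
clock: 7.12
eef_pos: [557.1, 7.3, 31.4]
eef_rot: [3.14, -0.006, 0.136]
wrist_force: [-7.0, -0.3, 18.0]
finger_gap: 0.7
clock: 7.75
eef_pos: [556.2, 7.4, 222.9]
eef_rot: [3.14, -0.008, 0.136]
wrist_force: [-0.6, 0.3, 0.5]
finger_gap: 47.2
[-12.48037198 317.65933255   0.46930168] [556.20057781   7.40927148 222.88967097]
```

```bash
python3 -m handwheel '[[0,0.06,0,0],[-0.002,0.12,0,0],[-0.004,0.18,0,0],[-0.008,0.24,0,0],[-0.012,0.29,0,0]]' 0; python3 -m handwheel '[[0,0.028,0.03,0],[0,0.028,0.03,0]]'
python3 - <<'E'
from h import *
s=read_state()
print(totool([587,-309,s['eef_pos'][2]]),s['eef_pos'],s['finger_gap'])
c=cams.get_calibration("wrist");im=cams.camera("wrist")
print(proj(c,[[587,-309,100]])*1.4)
cv2.imwrite("pics/p9.png",cv2.resize(im[:,:,::-1],None,fx=1.4,fy=1.4))
E
```

```text
clock: 8.38
eef_pos: [583.4, -283.8, 222.2]
eef_rot: [3.141, -0.007, 0.136]
wrist_force: [0.8, 0.4, -0.2]
finger_gap: 93.6
clock: 8.62
eef_pos: [586.1, -312.7, 188.2]
eef_rot: [-3.139, -0.002, 0.133]
wrist_force: [-0.1, 1.0, -0.2]
finger_gap: 93.9
[ 1.41877806 -3.54418565  0.01266781] [ 586.06411097 -312.70114243  188.24680597] 93.92998562966417
[[382.29135417 299.84318299]]
```

View pics/p9.png

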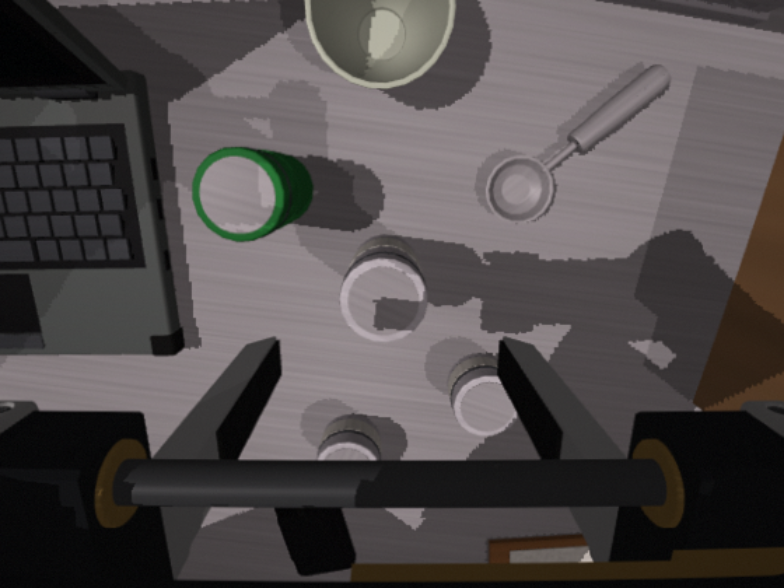

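The plain tin's top is centred at (383,300). Prediction for a 100 mm tin at my position was (382,300), so this is the tall tin. The green look-alike is at (240,193), and the fingers stay clear of the short tins.

```bash
python3 -m handwheel '[[0.001,-0.003,0.03,0],[0.001,-0.003,0.07,0],[0.001,-0.003,0.1,0],[0.001,-0.003,0.12,0],[0.001,-0.003,0.129,0]]'; python3 -m handwheel '[[0,0,0,0],[0,0,0,0],[0,0,0,0],[0,0,0,0],[0,0,0,0]]' 1 25
```

```text
clock: 9.3
eef_pos: [588.3, -307.6, 61.3]
eef_rot: [-3.14, -0.005, 0.135]
wrist_force: [-0.2, -0.4, -0.4]
finger_gap: 93.8
clock: 9.93
eef_pos: [588.4, -307.8, 61.6]
eef_rot: [-3.141, -0.005, 0.135]
wrist_force: [0.2, 0.1, 2.4]
finger_gap: 53.7
```

```bash
python3 -m handwheel '[[0,0,-0.01,0],[0,0,-0.04,0],[0,0,-0.08,0],[0,0,-0.12,0],[0,0,-0.13,0]]'; python3 -c "
from h import *
print(totool([488.7,334.7,192]))"
```

```text
clock: 10.55
eef_pos: [588.4, -308.3, 194.6]
eef_rot: [3.14, -0.008, 0.135]
wrist_force: [-0.0, -0.3, -2.2]
finger_gap: 53.8
[ -12.12305819 -650.55566133    1.27254196]
```

```bash
python3 -m handwheel '[[-0.01,-0.03,0,0],[-0.03,-0.08,0,0],[-0.05,-0.13,0,0],[-0.06,-0.18,0,0],[-0.06,-0.23,0,0]]'; python3 -m handwheel '[[0,-0.05,0,0],[0,-0.1,0,0],[0,-0.15,0,0],[0.01,-0.2,0,0],[0.02,-0.25,0,0]]';  python3 -c "
from h import *
print(totool([488.7,334.7,192]))"
```

```text
clock: 11.18
eef_pos: [496.5, -87.0, 192.6]
eef_rot: [3.14, -0.007, 0.135]
wrist_force: [0.6, 0.3, -2.5]
finger_gap: 53.8
clock: 11.8
eef_pos: [482.1, 165.0, 191.4]
eef_rot: [3.14, -0.005, 0.135]
wrist_force: [1.1, 0.1, -2.6]
finger_gap: 54.0
[  29.29317341 -167.32279783   -0.72619929]
```

```bash
python3 -m handwheel '[[0.01,-0.05,0,0],[0.02,-0.1,0,0],[0.026,-0.14,0,0],[0.029,-0.167,0,0],[0.029,-0.167,0,0]]'; python3 -m handwheel '[[0,0,0.03,0],[0,0,0.06,0],[0,0,0.07,0],[0,0,0.08,0],[0,0,0.08,0]]';  python3 - <<'E'
from h import *
print(totool([488.7,334.7,92]))
a=cams.camera("scene")[110:230,220:360,::-1];b=cams.camera("wrist")[:,:,::-1]
cv2.imwrite("pics/p10.png",np.hstack([cv2.resize(a,None,fx=3,fy=3,interpolation=cv2.INTER_CUBIC)[:360,:360],cv2.resize(b,(440,360))]))
E
```

```text
clock: 12.42
eef_pos: [487.6, 335.4, 189.5]
eef_rot: [3.139, -0.003, 0.137]
wrist_force: [-0.5, -0.1, -4.1]
finger_gap: 53.9
clock: 13.05
eef_pos: [487.9, 335.1, 109.5]
eef_rot: [3.139, -0.003, 0.136]
wrist_force: [0.4, -0.4, -2.3]
finger_gap: 53.8
[ 0.67133073  0.43730214 17.5332465 ]
```

View pics/p10.png

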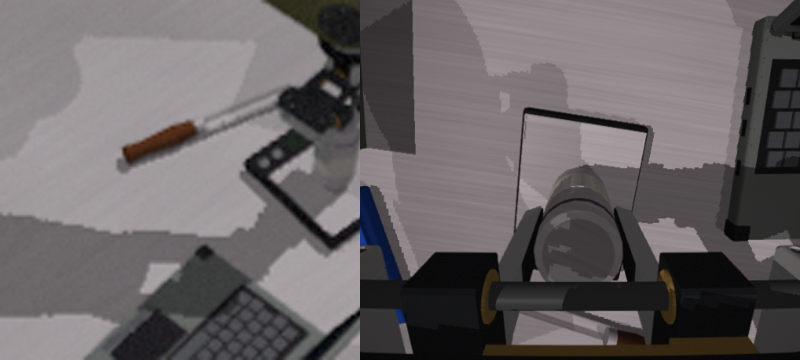

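The tin hangs upright over the black scale's pan, centred between the pan's side edges. Now I lower it gently.

```bash
python3 -m handwheel '[[0,0,0.006,0],[0,0,0.01,0],[0,0,0.012,0],[0,0,0.014,0],[0,0,0.015,0]]'; python3 -m handwheel '[[0,0,0.001,0],[0,0,0.002,0],[0,0,0.003,0],[0,0,0.003,0]]'
```

```text
clock: 13.78
eef_pos: [488.2, 335.4, 95.2]
eef_rot: [3.14, -0.004, 0.137]
wrist_force: [-0.4, -0.2, -2.6]
finger_gap: 54.1
clock: 14.28
eef_pos: [488.2, 335.4, 92.1]
eef_rot: [3.14, -0.004, 0.137]
wrist_force: [-0.4, -0.2, -2.9]
finger_gap: 53.5
```

```bash
python3 -m handwheel '[[0,0,0.001,0],[0,0,0.0015,0],[0,0,0.002,0],[0,0,0.002,0]]'
```

```text
clock: 14.78
eef_pos: [488.6, 335.4, 91.6]
eef_rot: [3.14, -0.005, 0.137]
wrist_force: [-4.7, -3.6, 10.4]
finger_gap: 53.5
```

```bash
python3 -m handwheel '[[0,0,0,0],[0,0,0,0]]'; python3 -m handwheel '[[0,0,0,0],[0,0,0,0],[0,0,0,0],[0,0,0,0],[0,0,0,0]]' 0;  python3 -m handwheel '[[0,0,-0.02,0],[0,0,-0.06,0],[0,0,-0.1,0],[0,0,-0.15,0],[0,0,-0.2,0]]'; python3 -m handwheel '[[-0.05,0,0,0],[-0.1,0,0,0],[-0.12,0,0,0]]'
python3 - <<'E'
from h import *
b=cams.camera("top")[100:270,140:430,::-1]
cv2.imwrite("pics/p11.png",cv2.resize(b,None,fx=2.7,fy=2.7,interpolation=cv2.INTER_CUBIC))
a=cams.camera("scene")[90:310,140:390,::-1]
cv2.imwrite("pics/p12.png",cv2.resize(a,None,fx=2.7,fy=2.7,interpolation=cv2.INTER_CUBIC))
E
```

```text
clock: 15.02
eef_pos: [488.6, 335.4, 91.7]
eef_rot: [3.14, -0.005, 0.137]
wrist_force: [-0.6, -1.1, 1.4]
finger_gap: 53.8
clock: 15.65
eef_pos: [488.7, 335.5, 91.7]
eef_rot: [3.14, -0.005, 0.137]
wrist_force: [-0.9, -0.7, -0.4]
finger_gap: 93.9
clock: 16.27
eef_pos: [487.3, 335.5, 293.3]
eef_rot: [3.14, -0.005, 0.137]
wrist_force: [0.7, 0.2, -0.3]
finger_gap: 94.0
clock: 16.65
eef_pos: [366.5, 318.9, 293.2]
eef_rot: [3.141, -0.006, 0.137]
wrist_force: [1.1, 0.8, 0.1]
finger_gap: 94.2
```

View pics/p11.png

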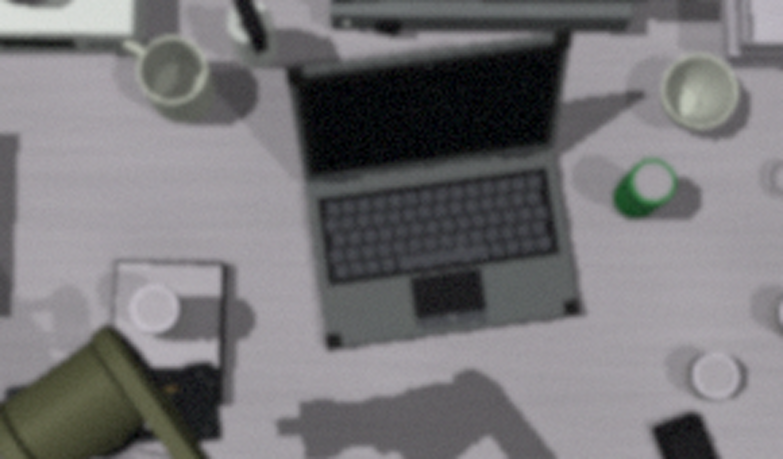

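View pics/p12.png

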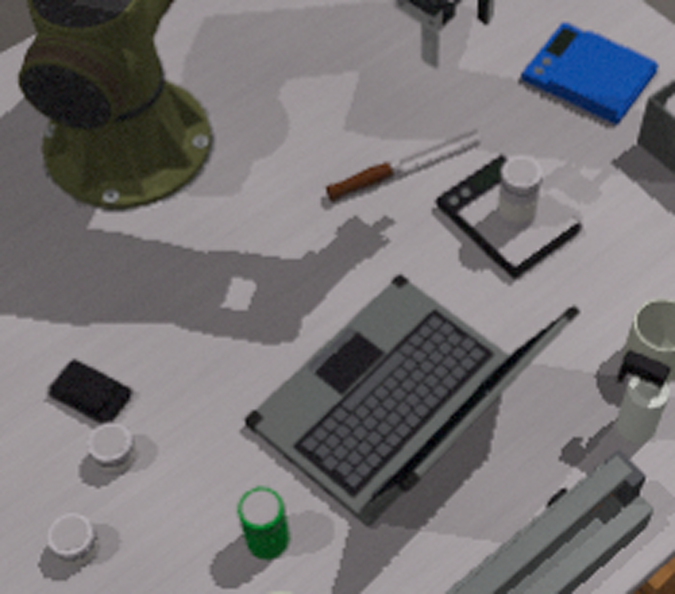

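Run:
```python
from h import *
np.set_printoptions(precision=1,suppress=True)
T=lambda x,y:(140+x/2.7,100+y/2.7); S=lambda x,y:(140+x/2.7,90+y/2.7)
print("tin top",onz("top",T(155,309),130),tri([("top",T(155,309)),("scene",S(521,173))]))
L=tri([("top",T(291,72)),("scene",S(576,310))]);R=tri([("top",T(570,34)),("scene",S(407,484))])
e=(L+R)/2; v=(e-HG); x=v[0]*np.cos(YW)+v[1]*np.sin(YW); print(L,R,np.linalg.norm(L-R),"angle",np.arctan2(e[2]-31,-x),np.hypot(x,e[2]-31))
print(read_state()["wrist_force"])
```

```text
tin top [484.9 333.2 130. ] [486.4 335.4 125.6]
[725.1 186.7 222.6] [ 767.2 -104.5  223.3] 294.2505749855301 angle 1.9443309869657868 206.12919345162774
[ 0.   0.2 -0.2]
```

The checks agree: the tin is within 4 mm of the pan centre, standing at pan height, and the screen measures 1.94 rad (111.4°).

```bash
python3 -c "
from cell import manip
print(manip.sign_off())"
```

```text
the job is handed in; nothing more can be done
None
```

The job is done and handed in at about 17 s on the robot's clock, well under the 72 s limit. The sign-off reports no verdict, so the results below are my own checks.

- **Screen:** I pushed it up by its free edge and held it there before letting go. The last two-camera check puts it at 1.94 rad (111.4°), within the 7° allowed.
- **Space bar:** I tapped it twice after the screen was up. The first tap took the fingertips about 3.3 mm below the key's resting height at 8.7 N. I could not read the key's travel directly, so I pressed again slightly nearer the palm rest and met a firm stop at 18 N. The arm then lifted clear; I did not measure that the key had sprung back.
- **Tall tin:** It stands upright on the steel pan, within about 4 mm of the centre by the last images. The wrist force was about 10 N at set-down, against the 60 N limit.
- **Short tins:** They stand upright in the last scene picture, apparently where they started. I did not re-measure their positions.
- **Robot:** The gripper is open and well clear, with the wrist force near zero.

None of the checks failed. The tin's top came out at 125.6 mm by triangulation against the expected 130 mm, which I put down to reading error.

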